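# Set and clamp the stop leg of a soap-bar cutter

## Task

With the cutter's stop leg still at home, zero the length readout by pressing its green button fully down and letting it come up again. Then, with the cam lever still open, slide the stop leg out until its pointer is on the orange mark, and while holding it there squeeze the red cam lever fully closed against the leg's post without letting the leg wander off the mark. Leave the bottles, jugs, cup and soap bars alone, and finish while still holding post and lever squeezed together with the leg at the mark: do not let go.

Things in the scene. Friction and masses are not known exactly. Their poses are not given: they have to be found in the camera images.
- cutter: Soap-bar cutter, fixed to the table: wooden board 160 (its x) x 300 (its y) x 18 mm. Origin: centre of its underside. Its +y is the way the stop leg slides out from home; its z is up. An aluminium rail runs along y, centred at x = -35 mm; a white scale lies at x = -69 mm, a trough on the +x side. Apart from the leg and lever nothing on it is higher than 82 mm.
- leg (a joint): How far the stop leg has slid from home along the cutter's +y, in m: 0 = home (where it starts), 0.17 = far end. A return spring pulls it home with 2.4 N at home, rising to 3.5 N at 0.14 m, plus about 0.4 N of friction; let go, it slides back. The cam does not take the spring's pull by itself, so the leg has to be held.
- leg_top (a point): Centre of the top face of the leg's upright aluminium post, 136 mm above the table. The post is 12 mm thick along the cutter's y (6 mm either side of this point), 22 mm wide along x and upright, free to be gripped from 85 mm above the table to its top. The red lever stands beside it on the +y side. With the lever closed, post and lever together measure 22 mm along y, from 6 mm on the -y side of this point to 16 mm on the +y side; lever fully open (0.46), 53 mm.
- leg_pointer (a point): Tip of the small black pointer on the leg's foot, 28 mm above the table, on the leg's centre plane (same cutter y as leg_top), beside the scale: 35 mm to the cutter's -x side of leg_top and 108 mm below it.
- mark_band (a point): A point on the centre line of the orange length mark, 22 mm above the table: a clip on the scale, 10 mm wide along the cutter's y and 38 mm long along x, standing out past the board's near edge. The leg is at the mark when the pointer's y (in the cutter's frame) lies within the band. Axes as the cutter's. Fixed; 60 to 140 mm from home.
- lever (a joint): Red cam lever hinged on the leg, angle in rad: 0 = closed (upright, parallel to the post, hard stop), 0.34 to 0.46 = open as it starts, leaning its top to the cutter's +y. It pivots about the cutter's x axis, 58 mm above the table and 12 mm on the +y side of the post's centre plane. It has a stiff hinge (about 2.5 N at the tip), stays where it is left, and closes when its top is pushed towards the post, as by squeezing post and lever together between finger and thumb.
- lever_tip (a point): Centre of the round tip of the red cam lever, 68 mm from its pivot. The lever is 8 mm thick and 20 mm wide.
- readout: Grey length readout box, fixed to the table, 85 x 110 x 30 mm, black display and a green round button on top. Origin: centre of its underside.
- zero (a joint): Travel of the green zero button in m: 0 = up, 0.006 = fully down. Spring-loaded: about 5 N for fully down; returns by itself.
- zero_top (a point): Centre of the top face of the green zero button (28 mm across), about 52 mm above the table when up; pressed straight down.
- jug_a: Bystander, loose: clear measuring jug with a handle, 104 mm across, 135 tall. Origin: centre of its underside. Leave alone.
- jug_b: Bystander, loose: clear measuring jug with a handle, 96 mm across, 115 tall. Origin: centre of its underside. Leave alone.
- pump_bottle: Bystander, loose: clear pump bottle with a blue band and white pump, 75 mm across, 209 tall. Origin: centre of its underside. Leave alone.
- oil_bottle: Bystander, loose: amber bottle with a green cap, 52 mm across, 95 tall. Origin: centre of its underside. Leave alone.
- dye_vial: Bystander, loose: small black vial with a red cap, 28 mm across, 52 tall. Origin: centre of its underside. Leave alone.
- dose_cup: Bystander, loose: small clear dose cup, 38 mm across, 30 tall. Origin: centre of its underside. Leave alone.
- soap_bar_a: Bystander, loose: pink soap bar 55 x 75 x 28 mm. Origin: centre of its underside. Leave alone.
- soap_bar_b: Bystander, loose: cream soap bar 55 x 75 x 28 mm. Origin: centre of its underside. Leave alone.

How it is judged:
By the outcome, as a careful person would: the job done as asked, in the order asked, and still so for the second after the job is handed in, while the arm keeps its last pose, push and grip.
It also fails if it takes over 53 s, if anything falls off the work surface, if the arm or the gripper's body presses on something with over 40 N, if the wrist force passes 120 N, or if a joint passes its speed limit or range.

## Robot

A 7-joint arm with a two-finger parallel gripper is mounted at the origin on the work surface. World frame = base frame: x ahead of the robot, y to its left, z up, the work surface at z = 0. Lengths are in m, angles in rad, forces in N, time in s.
With the tool pointing down it reaches from about 0.4 to 0.925 m from the base axis. Payload 4.1 kg.
Tool frame: the origin (TCP) lies midway between the tips of the shut fingers; the grasp point (between the pads) lies behind it (grip_depth is the z of the grasp point in the tool frame, in m); z points along the fingers, y is the direction in which the jaws open and shut (so a half turn about z gives the same grasp; the last joint's range is limited). The gripper opens to 85 mm and grips with 20 to 120 N. Pads are 22 mm wide; open, the fingers measure 114 mm over their backs; the gripper's body (76 mm by 85 mm) begins 54 mm behind the grasp point. The pads swing forward as they close: fully open they stand 13 mm farther back than shut.
Start: joints at [1.121, 0.398, 0.045, 1.537, -0.019, 1.207, -0.051], TCP at [0.223, -0.61, 0.231] pointing down, gripper open.
Joint ranges: [-2.82, 2.82], [-0.49, 2.23], [-1.37, 1.46], [0, 2.46], [-1.36, 4.5], [0.23, 2], [-2.94, 2.94]. Speed limits (rad/s): [2.57, 2.57, 3.14, 3.14, 3.14, 3.14, 3.14].

## Interface

Orientations are given as a unit quaternion [x, y, z, w].
In Python, from rig import state, capture, calibration, hand_in, grip_depth gives the robot as it stands.
- The arm moves only by the shell command python3 -m creep 'ROWS'. ROWS is a JSON object of lists of equal length, an entry for each row: "offset": the shift along the tool's x, y, z scaled (see below), a list of three; "angular": the turn, a rotation vector about the tool's x, y, z scaled (see below), a list of three; "claw": the opening, from 0 (shut) to 1 (fully open). A call has 1 to 12 rows; each row shifts and turns the pose as measured when the row begins, along the tool's axes as they then stand; what a row does not reach is not made up. The controller multiplies each number of a shift by 2.5 cm and each number of a turn by 2 pi rad. A row lasts 1/8 s, in which the tool goes at most 62.5 mm and 10.7 degrees, less where a joint would pass 70% of its speed; a pose out of reach is approached as far as the arm can. A call with a number of a shift or a turn outside -1 to 1 is refused whole. A call with a gripper value outside its range is refused whole. The fingers move at their own pace and stop on an object; the grip force is fixed at half the most. Time passes only in rows, so rows that do not move let the fingers close. It gives the time, the measured TCP pose, the force and the opening at its end, in the units of the state.
- state(): the state, without advancing time (a new reading comes with each control period).
- capture(name): name is "side" or "top" or "wrist"; returns (picture, depth): 420x560x3 uint8, red, green, blue; 420x560 float32, m along the optical axis (not along the pixel's ray), 0 where there is no reading.
- calibration(name): a dict with "K" (3x3 intrinsics, pixels), "dist_coeffs" ([k1, k2, p1, p2, k3] as OpenCV has them; the pictures are not rectified), "cam_to_world" (4x4, takes a point from camera to world coordinates); the wrist camera has in their place "mount" (4x4, takes a point from camera to tool coordinates, whose origin is the TCP and whose axes are the flange's). Camera axes: x right, y up, looking along -z (the intrinsics and any distortion apply to the point x, -y, -z); pixel columns grow to the right and rows downward; lengths in m; the calibration is good to about 2 mm. A picture is of the moment at which its call begins: read the wrist's pose just before it. calibration takes no time and is no camera call.
- hand_in(): hands the job in, once; it reports no verdict.
The state is a dict: "t": time; "qpos": joint angles; "qd": joint speeds; "joint_torque": joint torques, N m; "ee_pos": TCP position; "eef_rot": TCP orientation; "force": force on the tool from outside, world axes, zero at the start; "torque": the same for the moment, N m; "width": finger opening in m.
Only numpy, scipy, OpenCV 4.12 (cv2) and the standard library are available. Lean on these libraries where they do the work, as an engineer would, in place of code of your own. Each camera call takes 0.05 s, during which the arm holds its last target. There are 200 camera calls.

## Working session

There is one attempt and no reset: what is moved stays moved. The work goes in short steps, Python scripts to look and compute and a shell command to move; the robot and the scene stay as the last step left them, time stands still between calls to the robot, and variables do not carry over. Pictures are saved under pics/ and viewed, about 8 in all and at most 12, crops included, and the job is handed in when it is done.

```bash
mkdir -p pics
cat > h.py <<'E'
import numpy as np,cv2
from rig import state,capture,calibration,hand_in,grip_depth
from scipy.spatial.transform import Rotation as R
def cam2w(name,st=None):
    c=calibration(name)
    if name!='wrist': return np.array(c['cam_to_world'])
    T=np.eye(4);T[:3,:3]=R.from_quat(st['eef_rot']).as_matrix();T[:3,3]=st['ee_pos']
    return T@np.array(c['mount'])
def shot(name,fn=None):
    st=state();p,d=capture(name)
    np.savez('%s.npz'%name,p=p,d=d,T=cam2w(name,st))
    if fn: cv2.imwrite('pics/'+fn,p[:,:,::-1])
    return p,d
def cloud(name):
    f=np.load('%s.npz'%name);c=calibration(name)
    h,w=f['d'].shape;u,v=np.meshgrid(np.arange(w),np.arange(h))
    n=cv2.undistortPoints(np.stack([u,v],-1).reshape(-1,1,2).astype(float),np.array(c['K']),np.array(c['dist_coeffs'])).reshape(h,w,2)
    d=f['d'];P=np.stack([n[...,0]*d,-n[...,1]*d,-d],-1)
    return f['p'],P@f['T'][:3,:3].T+f['T'][:3,3],d
E
python3 - <<'E'
from h import *
for n in('top','side'):shot(n,n+'1.png')
print(state(),grip_depth)
for n in('top','side','wrist'): print(n,cam2w(n,state()).round(3).tolist())
E
```

```text
{'t': 0.1, 'qpos': array([ 1.12100671,  0.3991337 ,  0.0450623 ,  1.53775126, -0.01866543,
        1.20692544, -0.0506935 ]), 'qd': array([-0.00050085, -0.00131012, -0.00107773, -0.00437002,  0.00116932,
        0.00199593,  0.00020296]), 'joint_torque': array([ 3.56450582e-03, -4.76263976e+01,  1.37008354e+00, -2.54952729e+01,
        1.19952761e-02,  4.98145891e-03, -2.56112929e-05]), 'ee_pos': array([ 0.2231656 , -0.60987583,  0.230359  ]), 'eef_rot': array([ 9.84647992e-01,  1.74549491e-01, -2.38252853e-04, -8.66394630e-04]), 'force': array([ 0.34725345, -0.35674645, -0.16324789]), 'torque': array([0.01707886, 0.00420348, 0.01157632]), 'width': 0.08558502646022173} -0.0187
top [[-0.025, 0.998, -0.057, 0.506], [-1.0, -0.026, -0.011, -0.045], [-0.012, 0.057, 0.998, 1.211], [0.0, 0.0, 0.0, 1.0]]
side [[-0.971, 0.151, -0.186, 0.268], [-0.239, -0.6, 0.764, 1.1], [0.004, 0.786, 0.618, 1.054], [0.0, 0.0, 0.0, 1.0]]
wrist [[0.345, 0.898, 0.275, 0.292], [-0.939, 0.33, 0.099, -0.585], [-0.002, -0.292, 0.956, 0.373], [0.0, 0.0, 0.0, 1.0]]
```

View pics/top1.png

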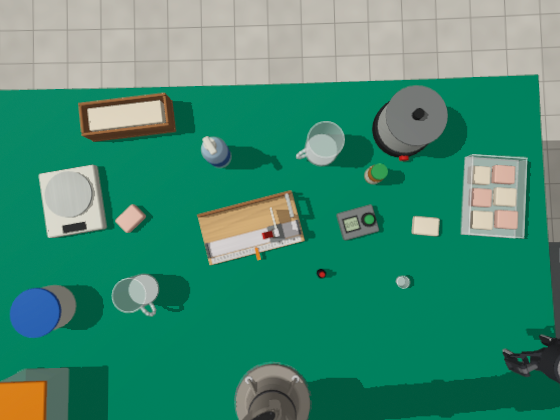

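View pics/side1.png

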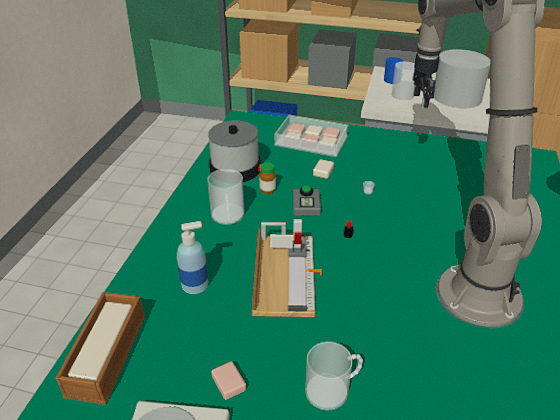

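Top view: cutter around (251,228), with its leg at (283,230), red lever at (267,235) and orange mark at (258,254). The green button is at (369,219). The leg slides towards image left (world +y).

Run:
```python
from h import *
for n in('top','side'):
    p,P,d=cloud(n);hsv=cv2.cvtColor(p,cv2.COLOR_RGB2HSV);H,S,V=[hsv[...,i].astype(int) for i in range(3)]
    v,u=np.mgrid[:420,:560]
    near=(P[...,0]>.3)&(P[...,0]<.7)&(P[...,1]>-.5)&(P[...,1]<.25)&(d>0)
    for nm,m in dict(orange=(H>7)&(H<18)&(S>200)&(V>150)&(P[...,2]<.04),red=((H<6)|(H>174))&(S>170)&(V>90)&(P[...,2]>.05),green=(H>45)&(H<75)&(P[...,2]>.045)&(S>100)&(P[...,1]<-.15)&(P[...,2]<.062)).items():
        m=m&near;k,l,s,c=cv2.connectedComponentsWithStats(m.astype(np.uint8))
        for i in range(1,k):
            if s[i,4]>8:
                q=P[l==i];print(n,nm,s[i,4],c[i].round(1),'med',np.median(q,0).round(4),'min',q.min(0).round(3),'max',q.max(0).round(3))
    # board outline
    wood=(H>8)&(H<25)&(S>60)&(S<200)&near&(P[...,2]>.01)&(P[...,2]<.03)&(P[...,1]>-.2)
    box=near&(P[...,2]>.012)&(P[...,2]<.12)&(P[...,0]>.33)&(P[...,0]<.58)&(P[...,1]>-.12)&(P[...,1]<.23)
    k,l,s,c=cv2.connectedComponentsWithStats(box.astype(np.uint8));i=1+s[1:,4].argmax()
    r=cv2.minAreaRect(P[l==i][:,:2].astype(np.float32));print(n,'board',s[i],r,cv2.boxPoints(r).round(3).tolist())
    b=near&(P[...,2]>.024)&(P[...,2]<.036)&(P[...,1]<-.15)&(P[...,1]>-.32)&(P[...,0]>.35)&(P[...,0]<.56)
    k,l,s,c=cv2.connectedComponentsWithStats(b.astype(np.uint8));i=1+s[1:,4].argmax()
    r=cv2.minAreaRect(P[l==i][:,:2].astype(np.float32));print(n,'readout',r)
    # post top: high points near
    q=P[near&(P[...,2]>.11)&(P[...,2]<.15)&(P[...,1]>-.13)&(P[...,1]<.05)&(P[...,0]>.35)&(P[...,0]<.55)];print('high',len(q),q.round(3)[:40].tolist())
    im=p[200:270,190:310] if n=='top' else p[205:325,235:345]
    cv2.imwrite(f'pics/{n}c.png',cv2.resize(im[:,:,::-1],None,fx=5,fy=5,interpolation=cv2.INTER_CUBIC))
```

```text
top orange 20 [257.1 253.2] med [0.445  0.0352 0.0216] min [0.43  0.029 0.016] max [0.46  0.038 0.025]
top red 49 [267.1 234.6] med [ 4.997e-01 -1.000e-04  1.082e-01] min [ 0.491 -0.013  0.08 ] max [0.508 0.011 0.129]
top red 14 [322.2 274.6] med [ 0.3776 -0.1575  0.0521] min [ 0.374 -0.163  0.05 ] max [ 0.383 -0.152  0.056]
top green 69 [369.2 219.2] med [ 0.539  -0.3024  0.0514] min [ 0.524 -0.314  0.046] max [ 0.551 -0.289  0.059]
top board [ 197  207  108   58 4362] ((0.5058721303939819, 0.05189239978790283), (0.1619444042444229, 0.31765398383140564), 4.774991989135742) [[0.41200000047683716, 0.2029999941587448], [0.43799999356269836, -0.11299999803304672], [0.6000000238418579, -0.10000000149011612], [0.5730000138282776, 0.21699999272823334]]
top readout ((0.5279029607772827, -0.2665257751941681), (0.08258569240570068, 0.09416849166154861), 14.030523300170898)
high 67 [[0.516, -0.024, 0.137], [0.516, -0.026, 0.135], [0.515, -0.029, 0.139], [0.515, -0.032, 0.129], [0.513, -0.021, 0.141], [0.513, -0.024, 0.135], [0.513, -0.026, 0.134], [0.513, -0.029, 0.134], [0.513, -0.032, 0.137]
[... 1851 characters left out ...]
.134], [0.511, -0.025, 0.135], [0.508, -0.025, 0.136], [0.505, -0.023, 0.137], [0.503, -0.026, 0.135], [0.499, -0.023, 0.139], [0.498, -0.03, 0.134], [0.518, -0.019, 0.135], [0.515, -0.018, 0.136], [0.513, -0.024, 0.132], [0.51, -0.021, 0.135], [0.508, -0.024, 0.132], [0.505, -0.022, 0.134], [0.502, -0.022, 0.135], [0.499, -0.023, 0.135], [0.496, -0.023, 0.136], [0.518, -0.019, 0.131], [0.514, -0.017, 0.133], [0.512, -0.018, 0.133], [0.509, -0.018, 0.133], [0.507, -0.021, 0.131], [0.505, -0.026, 0.128], [0.502, -0.023, 0.131], [0.499, -0.023, 0.132], [0.518, -0.023, 0.125], [0.516, -0.023, 0.125], [0.513, -0.022, 0.126], [0.509, -0.017, 0.131], [0.506, -0.017, 0.131], [0.504, -0.022, 0.128]]
```

View pics/topc.png

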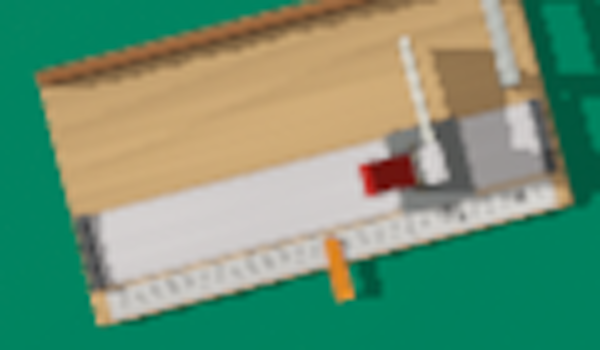

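Cutter yaw is about +13° and the button is near (0.539, -0.300). I'll move over the button with the claw shutting.

```bash
python3 -m creep '{"offset":[[1,-0.45,0],[1,-0.45,0],[1,-0.45,0],[1,-0.45,0],[1,-0.45,0],[1,-0.45,0],[1,-0.45,0],[1,-0.45,0],[1,-0.45,0],[1,-0.45,0],[1,-0.45,0],[1,-0.45,0]],"angular":[[0,0,0],[0,0,0],[0,0,0],[0,0,0],[0,0,0],[0,0,0],[0,0,0],[0,0,0],[0,0,0],[0,0,0],[0,0,0],[0,0,0]],"claw":[0,0,0,0,0,0,0,0,0,0,0,0]}'
python3 - <<'E'
from h import *
p,d=shot('wrist','w1.png')
s=state();r=R.from_quat(s['eef_rot']);print(s['ee_pos'],r.inv().apply(np.array([.539,-.300,.07])-s['ee_pos'])/.025)
p,P,d=cloud('wrist');hsv=cv2.cvtColor(p,cv2.COLOR_RGB2HSV);H,S,V=[hsv[...,i].astype(int) for i in range(3)]
m=(H>45)&(H<78)&(P[...,2]>.045)&(S>100)&(P[...,2]<.062)&(d>0);print(m.sum(),np.median(P[m],0),P[m].min(0),P[m].max(0))
E
```

```text
t: 1.6
ee_pos: [0.4605, -0.3722, 0.2234]
eef_rot: [0.985, 0.171, -0.004, -0.006]
force: [-0.4, -0.6, -0.2]
width: 0.0001
[ 0.46437905 -0.36775016  0.22332212] [ 3.75032578 -1.42580377  6.14555187]
799 [ 0.53857685 -0.30274365  0.05210283] [ 0.37274923 -0.31606837  0.04528809] [ 0.55229022 -0.16222724  0.05485728]
```

View pics/w1.png

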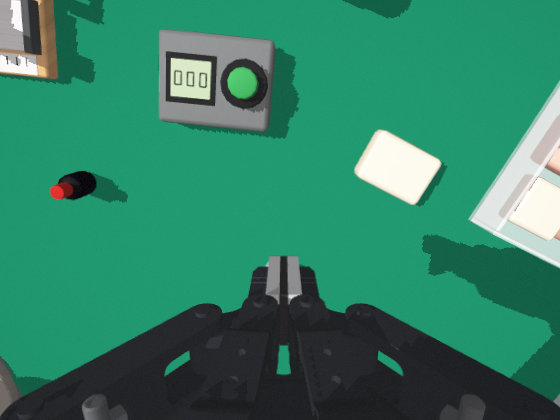

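The wrist view shows the green button at (242,82) on the readout. World position about (0.539, -0.302, 0.052), which agrees with the top camera.

```bash
python3 -m creep '{"offset":[[0.9,-0.36,0.8],[0.9,-0.36,1],[0.9,-0.36,1],[0.9,-0.3,1],[0.1,0,1],[0,0,1],[0,0,0]],"angular":[[0,0,0],[0,0,0],[0,0,0],[0,0,0],[0,0,0],[0,0,0],[0,0,0]],"claw":[0,0,0,0,0,0,0]}'
python3 - <<'E'
from h import *
s=state();r=R.from_quat(s['eef_rot']);print(s['ee_pos'],r.inv().apply(np.array([.539,-.302,.06])-s['ee_pos'])/.025,r.as_matrix().round(3))
E
```

```text
t: 2.52
ee_pos: [0.5392, -0.2987, 0.0722]
eef_rot: [0.984, 0.176, -0.004, -0.008]
force: [-0.3, 0.8, 0.4]
width: 0.0004
[ 0.53916119 -0.29871729  0.07217398] [-0.04887046  0.12958104  0.48500852] [[ 0.938  0.346 -0.011]
 [ 0.346 -0.938  0.015]
 [-0.005 -0.018 -1.   ]]
```

```bash
python3 -m creep '{"offset":[[-0.05,0.13,0.3],[0,0,0.3],[0,0,0.2],[0,0,0.2],[0,0,0.15]],"angular":[[0,0,0],[0,0,0],[0,0,0],[0,0,0],[0,0,0]],"claw":[0,0,0,0,0]}'
```

```text
t: 3.15
ee_pos: [0.5403, -0.3042, 0.0458]
eef_rot: [0.985, 0.175, -0.002, -0.006]
force: [-5.2, 2.2, 20.5]
width: -0.0
```

Fully down (20 N on the hard stop). Now I'll release, lift, open, and go to look at the leg from near.

```bash
python3 -m creep '{"offset":[[0,0,-0.5],[0,0,-1],[0,0,-1],[0,0,-1],[-0.2,-0.9,-1],[-0.2,-1,-1],[-0.2,-1,-1],[-0.2,-1,-0.9],[-0.2,-1,0],[-0.2,-1,0],[-0.2,-1,0],[-0.2,-1,0]],"angular":[[0,0,0],[0,0,0],[0,0,0],[0,0,0],[0,0,0],[0,0,0],[0,0,0],[0,0,0],[0,0,0.01],[0,0,0.01],[0,0,0],[0,0,0]],"claw":[0,0,0,0,0,0,0,1,1,1,1,1]}'
python3 -m creep '{"offset":[[-0.2,-1,0],[-0.2,-1,0],[-0.2,-1,0],[-0.2,-1,0],[-0.1,-0.4,0],[0,0,0]],"angular":[[0,0,0],[0,0,0],[0,0,0],[0,0,0],[0,0,0],[0,0,0]],"claw":[1,1,1,1,1,1]}'
python3 - <<'E'
from h import *
shot('wrist','w2.png');s=state();print(R.from_quat(s['eef_rot']).as_matrix().round(3))
p,P,d=cloud('wrist');hsv=cv2.cvtColor(p,cv2.COLOR_RGB2HSV);H,S,V=[hsv[...,i].astype(int) for i in range(3)]
for nm,m in dict(orange=(H>7)&(H<18)&(S>200)&(V>150)&(P[...,2]<.04),red=((H<6)|(H>174))&(S>170)&(V>90)&(P[...,2]>.06)).items():
    m=m&(d>0);k,l,s,c=cv2.connectedComponentsWithStats(m.astype(np.uint8))
    for i in range(1,k):
        if s[i,4]>40:
            q=P[l==i];r=cv2.minAreaRect(q[:,:2].astype(np.float32));print(nm,s[i,4],c[i].round(1),np.median(q,0).round(4),q.min(0).round(3),q.max(0).round(3),r)
m=(d>0)&(P[...,2]>.132)&(P[...,2]<.142)&(P[...,0]>.46)
k,l,s,c=cv2.connectedComponentsWithStats(m.astype(np.uint8));i=1+s[1:,4].argmax();q=P[l==i];print('top',s[i],np.median(q,0),cv2.minAreaRect(q[:,:2].astype(np.float32)))
E
```

```text
t: 4.65
ee_pos: [0.4422, -0.1271, 0.2437]
eef_rot: [0.994, 0.11, 0.002, -0.004]
force: [0.5, -0.2, 0.6]
width: 0.0853
t: 5.4
ee_pos: [0.3943, -0.02, 0.2465]
eef_rot: [0.994, 0.111, 0.005, -0.002]
force: [0.5, -1.0, -0.6]
width: 0.0853
[[ 0.975  0.221  0.009]
 [ 0.221 -0.975  0.006]
 [ 0.01  -0.003 -1.   ]]
red 856 [285.9  69.5] [0.499  0.0023 0.1118] [ 0.487 -0.015  0.071] [0.511 0.016 0.127] ((0.49985837936401367, 0.00035729818046092987), (0.01970980502665043, 0.027782343327999115), 13.45563793182373)
top [319  48  17  33 521] [ 0.50605214 -0.0261778   0.13597833] ((0.5059202313423157, -0.026579296216368675), (0.02131379209458828, 0.011671260930597782), 14.69948673248291)
```

View pics/w2.png

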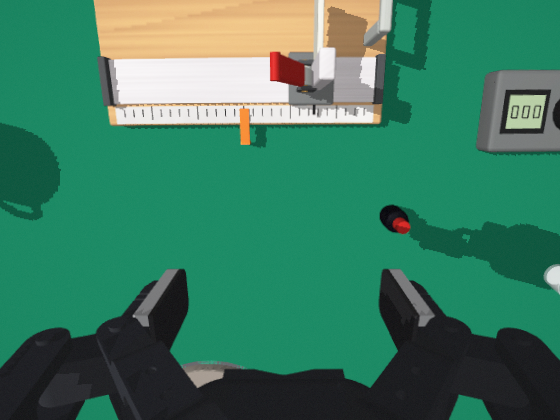

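The wrist view shows the readout at 000, the orange mark at (245,127), the pointer at (314,108), the post top at (327,63) and the lever at (286,70). The board is aligned with the tool to within about 0.5°. Next, the slide distance.

Run:
```python
from h import *
p,P,d=cloud('wrist');hsv=cv2.cvtColor(p,cv2.COLOR_RGB2HSV);H,S,V=[hsv[...,i].astype(int) for i in range(3)]
m=(H>7)&(H<22)&(S>190)&(V>150)&(d>0);m[:104]=0;m[150:]=0;m[:,:230]=0;m[:,260:]=0
q=P[m];print('orange',m.sum(),np.median(q,0),cv2.minAreaRect(q[:,:2].astype(np.float32)))
for n,(u,v) in dict(edgeL=(135,121),edgeR=(370,122)).items():
    print(n,P[v-2:v+3,u-2:u+3].reshape(-1,3).mean(0).round(4))
# board/table edge fit via z step
pts=[]
for u in list(range(120,235,3))+list(range(265,378,3)):
    v=max(v for v in range(100,150) if P[v,u,2]>.012); pts.append(P[v-1,u,:2])
pts=np.array(pts);c=np.polyfit(pts[:,1],pts[:,0],1);print('edge yaw',np.degrees(np.arctan(-c[0])))
pt=(d>0)&(V<60);pt[:100]=0;pt[118:]=0;pt[:,:305]=0;pt[:,322:]=0;print('pointer',pt.sum(),np.median(P[pt],0))
top=np.array([.5060,-.0263,.136])
for a in (12.5,13,13.5):
    a=np.radians(a);x=np.array([np.cos(a),np.sin(a)]);y=np.array([-np.sin(a),np.cos(a)])
    print(np.degrees(a),'mark-top x,y',(np.median(q,0)[:2]-top[:2])@x,(np.median(q,0)[:2]-top[:2])@y,'ptr',(np.median(P[pt],0)[:2]-top[:2])@y)
# target: gap centre over post/lever centre (+12mm y)
s=state();r=R.from_quat(s['eef_rot']);a=np.radians(13);y=np.array([-np.sin(a),np.cos(a),0])
print(s['ee_pos'],s['width'],r.inv().apply(top+y*.017+[0,0,.04]-s['ee_pos'])/.025)
```

```text
orange 278 [0.44353214 0.03535244 0.02191803] ((0.4435805380344391, 0.035126447677612305), (0.036082059144973755, 0.00910787470638752), 14.048428535461426)
edgeL [0.4226 0.1536 0.0194]
edgeR [ 0.478  -0.094   0.0327]
edge yaw 12.760606596775457
pointer 18 [ 0.47739667 -0.03303975  0.03008068]
12.5 mark-top x,y -0.047643095847048796 0.07371155535345988 ptr -0.0003890935800781432
13.0 mark-top x,y -0.04699803523951323 0.07412450781045857 ptr -0.0001326576423768236
13.5 mark-top x,y -0.04634939554963387 0.07453181539920277 ptr 0.00012378839771756835
[ 0.39446577 -0.02039014  0.24648984] 0.0852990186836631 [4.26778007 0.54520287 2.86057241]
```

Run:
```python
from h import *
top=np.array([.5060,-.0263]);a=np.radians(12.9);x=np.array([np.cos(a),np.sin(a)]);y=np.array([-np.sin(a),np.cos(a)])
A=[]
for n in('wrist','top','side'):
    p,P,d=cloud(n);A.append(P[d>0])
A=np.concatenate(A);q=np.c_[(A[:,:2]-top)@x,(A[:,:2]-top)@y,A[:,2]]
q=q[(abs(q[:,0])<.13)&(q[:,1]>-.1)&(q[:,1]<.2)&(q[:,2]>.06)]
# max z grid 10mm
for j in range(-7,8):
    print(j*10,[int(1e3*max([0,*q[(abs(q[:,1]-j*.01)<.005)&(abs(q[:,0]-i*.01)<.005),2]])) for i in range(-4,13)])
```

```text
-70 [0, 0, 0, 0, 0, 0, 0, 0, 0, 0, 0, 0, 0, 0, 0, 0, 0]
-60 [0, 0, 0, 0, 0, 0, 0, 84, 84, 83, 83, 86, 83, 84, 82, 0, 0]
-50 [0, 0, 0, 0, 0, 0, 0, 82, 84, 84, 85, 83, 85, 86, 86, 0, 0]
-40 [0, 0, 0, 0, 0, 0, 0, 0, 70, 0, 0, 0, 0, 0, 64, 0, 0]
-30 [0, 0, 0, 0, 0, 0, 0, 0, 0, 0, 0, 0, 0, 0, 0, 0, 0]
-20 [0, 0, 0, 0, 0, 0, 0, 0, 0, 0, 0, 0, 0, 0, 0, 0, 0]
-10 [0, 0, 0, 138, 136, 136, 0, 0, 0, 0, 0, 68, 79, 0, 0, 0, 0]
0 [0, 0, 0, 138, 138, 140, 84, 84, 85, 86, 84, 84, 83, 0, 0, 0, 0]
10 [0, 0, 0, 135, 136, 136, 78, 85, 79, 74, 85, 86, 0, 0, 0, 0, 0]
20 [0, 0, 0, 101, 103, 101, 0, 0, 0, 0, 0, 0, 0, 0, 0, 0, 0]
30 [0, 0, 0, 127, 124, 124, 0, 0, 0, 0, 0, 0, 0, 0, 0, 0, 0]
40 [0, 0, 0, 126, 128, 126, 0, 0, 0, 0, 0, 0, 0, 0, 0, 0, 0]
50 [0, 0, 0, 0, 126, 0, 0, 0, 0, 0, 0, 0, 0, 0, 0, 0, 0]
60 [0, 0, 0, 0, 0, 0, 0, 0, 0, 0, 0, 0, 0, 0, 0, 0, 0]
70 [0, 0, 0, 0, 0, 0, 0, 0, 0, 0, 0, 0, 0, 0, 0, 0, 0]
```

```bash
cat > rel.py <<'E'
from h import *
def rel(pr=True):
    s=state();a=np.radians(12.9);x=np.array([np.cos(a),np.sin(a)]);y=np.array([-np.sin(a),np.cos(a)])
    e=s['ee_pos'][:2]-np.array([.5060,-.0263]);r=R.from_quat(s['eef_rot']);M=r.as_matrix()
    print('t',s['t'],'cut x,y mm',(e@x*1e3).round(1),(e@y*1e3).round(1),'z',(s['ee_pos'][2]*1e3).round(1),'w',(s['width']*1e3).round(1),'leg if contact',((e@y-s['width']/2+.006)*1e3).round(1),'plus face',((e@y+s['width']/2)*1e3).round(1),'F cut',np.r_[s['force'][:2]@x,s['force'][:2]@y,s['force'][2]].round(1),'yaw',np.degrees(np.arctan2(M[1,0],M[0,0])).round(2),'tilt',M[:2,2].round(3))
if __name__=='__main__': rel()
E
python3 -m creep '{"offset":[[1,0.08,0],[1,0.08,0],[1,0.08,0],[1,0.08,0],[0.4,0.08,0],[0,0,0]],"angular":[[0,0,0],[0,0,0],[0,0,0],[0,0,0],[0,0,0],[0,0,0]],"claw":[1,1,1,1,1,1]}'; python3 rel.py
```

```text
t: 6.2
ee_pos: [0.5089, -0.0134, 0.2466]
eef_rot: [0.994, 0.106, 0.004, -0.001]
force: [0.4, -0.1, 0.0]
width: 0.0856Traceback (most recent call last):
  File "rel.py", line 6, in <module>
    if __name__=='__main__': rel()
                             ~~~^^
  File "rel.py", line 5, in rel
    print('t',s['t'],'cut x,y mm',(e@x*1e3).round(1),(e@y*1e3).round(1),'z',(s['ee_pos'][2]*1e3).round(1),'w',(s['width']*1e3).round(1),'leg if contact',((e@y-s['width']/2+.006)*1e3).round(1),'plus face',((e@y+s['width']/2)*1e3).round(1),'F cut',np.r_[s['force'][:2]@x,s['force'][:2]@y,s['force'][2]].round(1),'yaw',np.degrees(np.arctan2(M[1,0],M[0,0])).round(2),'tilt',M[:2,2].round(3))
                                                                                                              ^^^^^^^^^^^^^^^^^^^^^^
AttributeError: 'float' object has no attribute 'round'
```

```bash
sed -i "s/s=state();a=/s=state();s['width']=np.float64(s['width']);a=/" rel.py; for i in 1 2; do python3 rel.py; done
```

```text
t 6.2 cut x,y mm 5.7 11.9 z 246.6 w 85.6 leg if contact -24.9 plus face 54.7 F cut [ 0.4 -0.2  0. ] yaw 12.12 tilt [0.008 0.004]
t 6.2 cut x,y mm 5.7 11.9 z 246.6 w 85.6 leg if contact -24.9 plus face 54.7 F cut [ 0.4 -0.2  0. ] yaw 12.12 tilt [0.008 0.004]
```

```bash
python3 -m creep '{"offset":[[-0.23,-0.32,0],[0,0,0.8],[0,0,0.8]],"angular":[[0,0,-0.002],[0,0,0],[0,0,0]],"claw":[1,1,1]}'; python3 rel.py
```

```text
t: 6.58
ee_pos: [0.4996, -0.0066, 0.2073]
eef_rot: [0.994, 0.112, 0.005, -0.001]
force: [0.7, 0.3, -1.2]
width: 0.0852
t 6.575 cut x,y mm -1.8 20.7 z 207.3 w 85.2 leg if contact -15.9 plus face 63.3 F cut [ 0.7  0.2 -1.2] yaw 12.87 tilt [0.01  0.002]
```

```bash
python3 -m creep '{"offset":[[0.03,0,0.8],[0,0,0.8],[0,0,0.8],[0,0,0.8],[0,0,0.8],[0,0,0.5],[0,0,0]],"angular":[[0,0,0],[0,0,0],[0,0,0],[0,0,0],[0,0,0],[0,0,0],[0,0,0]],"claw":[1,1,1,1,1,1,1]}'; python3 rel.py
```

```text
t: 7.45
ee_pos: [0.4924, -0.0052, 0.0927]
eef_rot: [0.993, 0.114, 0.004, 0.001]
force: [0.5, -0.0, -0.5]
width: 0.0856
t 7.45 cut x,y mm -8.5 23.6 z 92.7 w 85.6 leg if contact -13.3 plus face 66.4 F cut [ 0.4 -0.1 -0.5] yaw 13.11 tilt [ 0.007 -0.001]
```

```bash
python3 -m creep '{"offset":[[0.34,0.1,0.05],[0,0,0],[0,0,0],[0,0,0]],"angular":[[0,0,0],[0,0,0],[0,0,0],[0,0,0]],"claw":[0.9,0.8,0.75,0.75]}'; python3 rel.py
python3 - <<'E'
from h import *
shot('wrist','w3.png')
E
```

```text
t: 7.95
ee_pos: [0.5037, -0.0057, 0.0937]
eef_rot: [0.993, 0.114, 0.006, 0.001]
force: [-0.1, 0.1, -0.4]
width: 0.064
t 7.95 cut x,y mm 2.3 20.6 z 93.7 w 64.0 leg if contact -5.4 plus face 52.6 F cut [-0.   0.1 -0.4] yaw 13.1 tilt [ 0.012 -0.001]
```

View pics/w3.png

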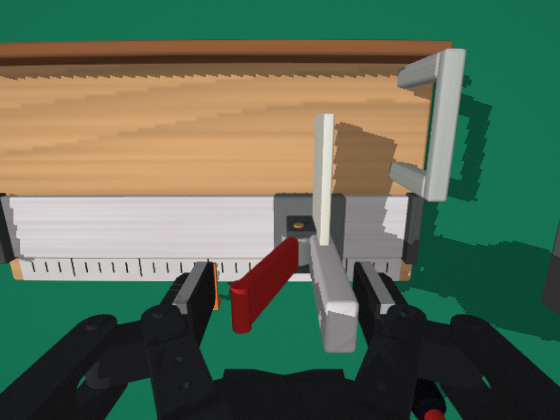

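The fingers bracket the post (right, 335,300) and the open lever (left, 265,285). Now I'll slide the leg out, with the −y finger pushing the post.

```bash
python3 -m creep '{"offset":[[-0.05,-0.3,0],[0,-0.4,0],[0,-0.4,0],[0,-0.4,0],[0,-0.4,0],[0,-0.4,0],[0,0,0]],"angular":[[0,0,0],[0,0,0],[0,0,0],[0,0,0],[0,0,0],[0,0,0],[0,0,0]],"claw":[0.75,0.75,0.75,0.75,0.75,0.75,0.75]}'; python3 rel.py
```

```text
t: 8.88
ee_pos: [0.489, 0.052, 0.0937]
eef_rot: [0.993, 0.114, 0.006, 0.003]
force: [0.9, -2.6, 0.2]
width: 0.064
t 8.875 cut x,y mm 0.9 80.1 z 93.7 w 64.0 leg if contact 54.1 plus face 112.1 F cut [ 0.3 -2.7  0.2] yaw 13.13 tilt [ 0.013 -0.004]
```

```bash
python3 -m creep '{"offset":[[-0.03,-0.4,0],[0,-0.3,0],[0,-0.1,0],[0,0,0]],"angular":[[0,0,0],[0,0,0],[0,0,0],[0,0,0]],"claw":[0.75,0.75,0.75,0.75]}'; python3 rel.py
python3 - <<'E'
from h import *
shot('wrist');shot('side');shot('top')
p,P,d=cloud('wrist');hsv=cv2.cvtColor(p,cv2.COLOR_RGB2HSV)
q=cloud('side')[0][215:315,255:345]
w=p[150:390,130:450]
cv2.imwrite('pics/m1.png',np.hstack([cv2.resize(w,(560,420)),cv2.resize(q,(240,420),interpolation=cv2.INTER_CUBIC)])[:,:,::-1])
E
```

```text
t: 9.38
ee_pos: [0.4845, 0.0711, 0.0937]
eef_rot: [0.993, 0.114, 0.007, 0.003]
force: [1.7, -2.5, 0.9]
width: 0.0641
t 9.375 cut x,y mm 0.8 99.7 z 93.7 w 64.1 leg if contact 73.7 plus face 131.8 F cut [ 1.1 -2.8  0.9] yaw 13.06 tilt [ 0.015 -0.005]
```

View pics/m1.png

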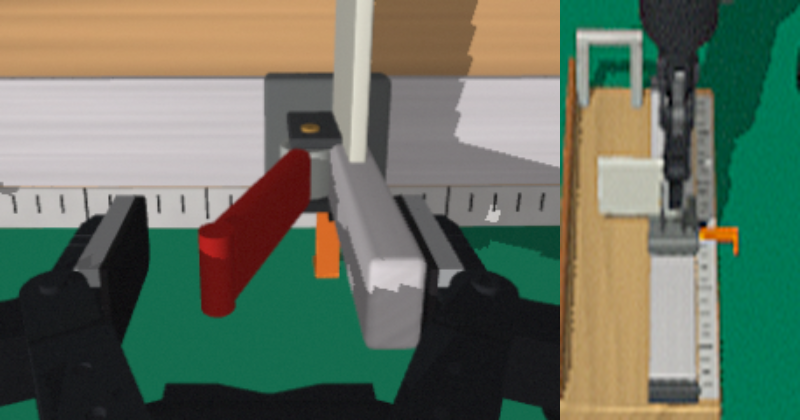

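The pointer looks to be on the orange band at (322,212). I'll measure post against mark in one frame.

```bash
cat > chk.py <<'E'
from rel import *
def go():
    rel();a=np.radians(12.9);y=np.array([-np.sin(a),np.cos(a)])
    for n in ('wrist','top','side'):
        shot(n);p,P,d=cloud(n);hsv=cv2.cvtColor(p,cv2.COLOR_RGB2HSV);H,S,V=[hsv[...,i].astype(int) for i in range(3)]
        near=(d>0)&(abs(P[...,0]-.4435)<.03)&(abs(P[...,1]-.0354)<.03)
        o=near&(H>7)&(H<22)&(S>190)&(V>120)&(P[...,2]<.03)&(P[...,2]>.012)
        if o.sum(): q=P[o][:,:2]@y;print(n,'orange y range rel home top',o.sum(),((np.percentile(q,[5,50,95])-np.array([.506,-.0263])@y)*1e3).round(1))
        g=(d>0)&(S<45)&(V>110)&(P[...,2]>.128)&(P[...,2]<.142)&(abs(P[...,0]-.489)<.03)&(abs(P[...,1]-.046)<.04)
        if g.sum()>5: q=P[g][:,:2]@y;print(n,'post top y',g.sum(),((np.percentile(q,[3,50,97])-np.array([.506,-.0263])@y)*1e3).round(1))
        b=(d>0)&(V<50)&(P[...,2]>.02)&(P[...,2]<.034)&near
        if b.sum(): q=P[b][:,:2]@y;print(n,'dark ptr y',b.sum(),((np.percentile(q,[5,50,95])-np.array([.506,-.0263])@y)*1e3).round(1))
        r=(d>0)&((H<6)|(H>174))&(S>170)&(V>80)&(P[...,2]>.06)&(abs(P[...,0]-.49)<.04)&(P[...,1]>-.05)&(P[...,1]<.16)
        if r.sum()>8: q=np.c_[P[r][:,:2]@y-np.array([.506,-.0263])@y,P[r][:,2]]*1e3;print(n,'lever lowz/highz y',[ (k,np.median(q[abs(q[:,1]-k)<6,0]).round(1)) for k in(75,90,105,120) if (abs(q[:,1]-k)<6).sum()>3])
go()
E
python3 chk.py
```

```text
t 9.525 cut x,y mm 0.8 99.5 z 93.7 w 64.0 leg if contact 73.5 plus face 131.4 F cut [ 0.3 -2.  -0.8] yaw 13.03 tilt [ 0.015 -0.005]
wrist orange y range rel home top 413 [70.  74.6 78.4]
wrist post top y 1993 [65.3 73.9 79.2]
wrist dark ptr y 9 [73.6 74.3 74.5]
wrist lever lowz/highz y [(75, np.float64(89.2)), (90, np.float64(95.0)), (105, np.float64(101.2)), (120, np.float64(109.5))]
top orange y range rel home top 22 [70.4 73.5 76.6]
side orange y range rel home top 39 [69.8 76.  80.7]
side dark ptr y 3 [73.8 76.6 76.8]
```

Pointer and band centre agree (both about 74.3 mm). Now squeeze in small steps, shifting the TCP back by half of each closure.

```bash
python3 -m creep '{"offset":[[0,0.05,0],[0,0.07,0],[0,0.07,0],[0,0.03,0]],"angular":[[0,0,0],[0,0,0],[0,0,0],[0,0,0]],"claw":[0.71,0.67,0.63,0.63]}'; python3 rel.py
```

```text
t: 10.18
ee_pos: [0.4859, 0.0649, 0.0941]
eef_rot: [0.994, 0.113, 0.007, 0.003]
force: [0.5, -2.7, 1.1]
width: 0.0539
t 10.175 cut x,y mm 0.8 93.3 z 94.1 w 53.9 leg if contact 72.4 plus face 120.3 F cut [-0.1 -2.7  1.1] yaw 12.98 tilt [ 0.015 -0.005]
```

```bash
python3 -m creep '{"offset":[[0,0.0,0],[0,0.05,0],[0,0.05,0],[0,0.03,0]],"angular":[[0,0,0],[0,0,0],[0,0,0],[0,0,0]],"claw":[0.59,0.55,0.51,0.51]}'; python3 rel.py
```

```text
t: 10.68
ee_pos: [0.4867, 0.0617, 0.0946]
eef_rot: [0.994, 0.113, 0.007, 0.003]
force: [-0.5, -3.1, 1.8]
width: 0.0439
t 10.675 cut x,y mm 0.9 90.0 z 94.6 w 43.9 leg if contact 74.1 plus face 112.0 F cut [-1.2 -2.9  1.8] yaw 12.96 tilt [ 0.015 -0.005]
```

```bash
python3 -m creep '{"offset":[[0,0.05,0],[0,0.06,0],[0,0.06,0],[0,0.02,0]],"angular":[[0,0,0],[0,0,0],[0,0,0],[0,0,0]],"claw":[0.47,0.43,0.39,0.39]}'; python3 rel.py
```

```text
t: 11.18
ee_pos: [0.488, 0.057, 0.0952]
eef_rot: [0.994, 0.113, 0.007, 0.003]
force: [-0.8, -1.6, 3.9]
width: 0.0336
t 11.175 cut x,y mm 1.1 85.2 z 95.2 w 33.6 leg if contact 74.4 plus face 102.0 F cut [-1.1 -1.4  3.9] yaw 12.97 tilt [ 0.015 -0.005]
```

```bash
python3 -m creep '{"offset":[[0,0.05,0],[0,0.06,0.02],[0,0.06,0.02],[0,0.02,0]],"angular":[[0,0,0],[0,0,0],[0,0,0],[0,0,0]],"claw":[0.35,0.31,0.28,0.28]}'; python3 rel.py
```

```text
t: 11.68
ee_pos: [0.4895, 0.0523, 0.0946]
eef_rot: [0.994, 0.113, 0.008, 0.003]
force: [-0.6, -2.3, 4.2]
width: 0.0243
t 11.675 cut x,y mm 1.4 80.3 z 94.6 w 24.3 leg if contact 74.2 plus face 92.5 F cut [-1.1 -2.1  4.2] yaw 12.99 tilt [ 0.016 -0.004]
```

```bash
python3 -m creep '{"offset":[[0,0.04,0],[0,0.01,0],[0,0,0],[0,0,0]],"angular":[[0,0,0],[0,0,0],[0,0,0],[0,0,0]],"claw":[0.24,0.1,0,0]}'; python3 chk.py;python3 - <<'E'
from h import *
p=cloud('wrist')[0];q=cloud('side')[0][215:315,255:345]
cv2.imwrite('pics/m2.png',np.hstack([cv2.resize(p[150:390,130:450],(560,420)),cv2.resize(q,(240,420),interpolation=cv2.INTER_CUBIC)])[:,:,::-1])
E
```

```text
t: 12.18
ee_pos: [0.4894, 0.0528, 0.0949]
eef_rot: [0.994, 0.112, 0.007, 0.001]
force: [-0.3, -3.9, 3.9]
width: 0.0197
t 12.175 cut x,y mm 1.4 80.8 z 94.9 w 19.7 leg if contact 77.0 plus face 90.7 F cut [-1.2 -3.8  3.9] yaw 12.81 tilt [0.015 0.   ]
wrist post top y 1871 [70.9 76.3 81.5]
wrist lever lowz/highz y [(75, np.float64(88.0)), (90, np.float64(87.6)), (105, np.float64(87.0)), (120, np.float64(86.9))]
side orange y range rel home top 37 [70.4 76.5 80.3]
side dark ptr y 2 [75.1 76.9 78.8]
side lever lowz/highz y [(75, np.float64(91.2)), (90, np.float64(93.2))]
```

View pics/m2.png

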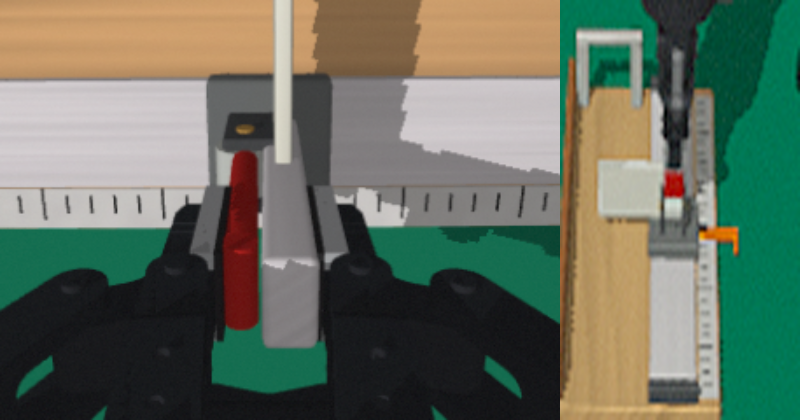

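The lever is upright against the post and the leg is at about 76 mm against the mark's 74.3 (band ±5). I'll trim 1.5 mm back while gripped.

```bash
python3 -m creep '{"offset":[[0,0.05,0],[0,0,0],[0,0,0],[0,0,0]],"angular":[[0,0,0],[0,0,0],[0,0,0],[0,0,0]],"claw":[0,0,0,0]}'; python3 chk.py
```

```text
t: 12.82
ee_pos: [0.4893, 0.053, 0.095]
eef_rot: [0.994, 0.112, 0.007, -0.001]
force: [0.1, -2.8, 5.5]
width: 0.0198
t 12.825 cut x,y mm 1.5 81.0 z 95.0 w 19.8 leg if contact 77.1 plus face 90.9 F cut [-0.6 -2.7  5.5] yaw 12.83 tilt [0.014 0.003]
wrist post top y 1895 [71.1 76.5 81.9]
wrist lever lowz/highz y [(75, np.float64(88.1)), (90, np.float64(87.6)), (105, np.float64(87.1)), (120, np.float64(87.1))]
side orange y range rel home top 36 [71.5 76.6 82.2]
side dark ptr y 3 [73.1 73.4 73.9]
side lever lowz/highz y [(75, np.float64(91.7)), (90, np.float64(92.3))]
```

```bash
python3 -m creep '{"offset":[[0,0.08,0],[0,0.08,0],[0,0,0]],"angular":[[0,0,0],[0,0,0],[0,0,0]],"claw":[0,0,0]}'; python3 chk.py
```

```text
t: 13.35
ee_pos: [0.49, 0.0502, 0.095]
eef_rot: [0.994, 0.112, 0.007, -0.002]
force: [-0.4, -3.2, 5.4]
width: 0.0197
t 13.35 cut x,y mm 1.5 78.1 z 95.0 w 19.7 leg if contact 74.3 plus face 88.0 F cut [-1.1 -3.   5.4] yaw 12.88 tilt [0.013 0.005]
wrist post top y 1875 [68.3 73.6 79. ]
wrist lever lowz/highz y [(75, np.float64(85.1)), (90, np.float64(84.7)), (105, np.float64(84.2)), (120, np.float64(84.0))]
side orange y range rel home top 39 [69.8 75.  80.6]
side dark ptr y 2 [72.7 75.1 77.5]
side lever lowz/highz y [(75, np.float64(89.0)), (90, np.float64(89.0))]
```

Leg at about 73.5 against 74.3, well inside the band. A short hold will check stability before handing in.

```bash
python3 -m creep '{"offset":[[0,0,0],[0,0,0],[0,0,0],[0,0,0],[0,0,0],[0,0,0]],"angular":[[0,0,0],[0,0,0],[0,0,0],[0,0,0],[0,0,0],[0,0,0]],"claw":[0,0,0,0,0,0]}'; python3 chk.py
python3 - <<'E'
from h import *
cv2.imwrite('pics/m3.png',np.hstack([cv2.resize(cloud('side')[0][180:320,245:345],(400,560),interpolation=cv2.INTER_CUBIC),cv2.resize(cloud('top')[0][180:280,190:290],(400,560))])[:,:,::-1])
E
```

```text
t: 14.25
ee_pos: [0.49, 0.0502, 0.095]
eef_rot: [0.994, 0.112, 0.007, -0.002]
force: [-0.9, -3.4, 4.5]
width: 0.0198
t 14.25 cut x,y mm 1.5 78.2 z 95.0 w 19.8 leg if contact 74.3 plus face 88.1 F cut [-1.7 -3.1  4.5] yaw 12.89 tilt [0.013 0.005]
wrist post top y 1874 [68.3 73.7 79. ]
wrist lever lowz/highz y [(75, np.float64(85.0)), (90, np.float64(84.6)), (105, np.float64(84.2)), (120, np.float64(84.1))]
side orange y range rel home top 40 [69.7 76.5 81.2]
side dark ptr y 2 [72.2 74.1 75.9]
side lever lowz/highz y [(75, np.float64(89.3)), (90, np.float64(89.2))]
```

View pics/m3.png

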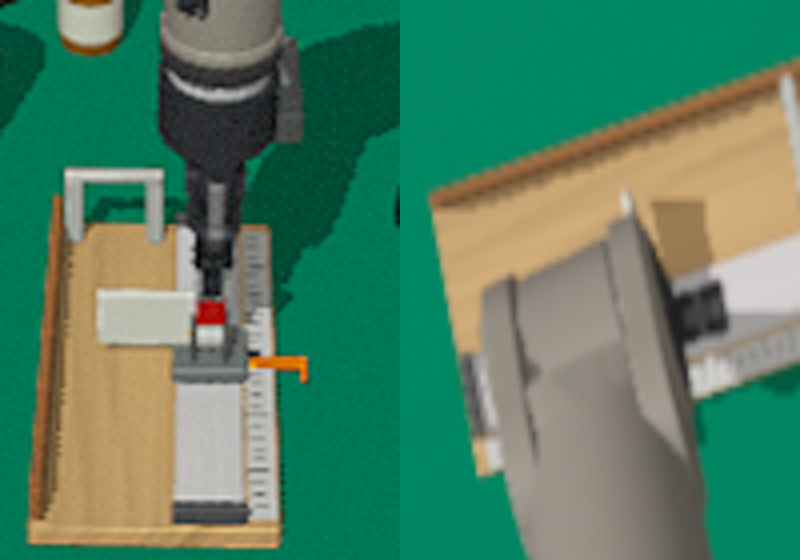

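The side view shows the pointer (252,357) on the orange band (252,360) and the lever closed in the grip. The hold is stable.

```bash
python3 -c "
from rig import hand_in
print(hand_in())"
```

```text
the job is handed in; nothing more can be done
None
```

The job is handed in at about 14 s of the 53 s allowed, with the arm still holding post and lever squeezed together at the mark.

- **Zeroing:** With the leg at home, I pressed the green button to its stop (about 20 N) and let it come up. The display read 000 afterwards, but it had read 000 before as well, so the evidence of a full press is the force and the TCP height (45.8 mm, full travel to within measurement error).
- **Sliding and closing:** I pushed the leg out about 74 mm with the lever open. I then closed the jaws in small steps, moving the arm back to keep the leg on the mark. In the final clamp the leg went to about 76.3 mm. A first small trim had no effect, and a second brought it back. At every check it was within the ±5 mm band.
- **Last checks:** After a 0.75 s hold the post centre was at 73.7 mm, against the mark's centre at about 74.3 mm. The force was steady.
    - **Lever:** It is closed, upright to within about 1–2°.
    - **Jaw reading:** The jaw width read 19.8 mm rather than the nominal 22 mm. I put this down to pad compression under the grip.
    - **Side camera:** It put the mark's centre 1–2 mm farther out than the wrist camera did. The pointer is inside the band by either measure.
- **Bystanders:** I did not touch any of them, as far as I could see; I did no separate check of their positions.

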